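# Line up the test blocks and hold the case lid open at 60 degrees

## Robot

A 6-joint arm with a two-finger parallel gripper is mounted at the origin on the work surface. World frame = base frame: x ahead of the robot, y to its left, z up, the work surface at z = 0. Lengths are in mm, angles in rad, forces in N, time in s.
With the tool pointing down it reaches from about 400 to 825 mm from the base axis. Payload 7 kg.
Tool frame: the origin (TCP) lies at the very end of the fingers, on their centre line; the grasp point (between the pads) lies 19 mm behind it; z points along the fingers, y is the line along which they close (so a half turn about z gives the same grasp; the last joint's range is limited). The gripper opens to 88 mm and grips with 3 to 60 N. Pads are 19 mm wide; open, the fingers measure 130 mm over their backs; the gripper's body (78 mm by 193 mm) begins 47 mm behind the grasp point.
Start: joints at [-0.963, 0.359, 0.012, 0, -1.224, -0.288], TCP at [212.177, -640.762, 226.561] pointing down, gripper open.
Joint ranges: [-3.07, 3.07], [-1.43, 2.12], [-1.02, 1.25], [-3.03, 1.67], [-3.05, -0], [-3.03, 3.03]. Speed limits (rad/s): [2.39, 2.39, 3.01, 3.14, 3.14, 3.14].

## Interface

Orientations are given as a unit quaternion [x, y, z, w].
In Python, from plant import bot gives the robot as it stands. Calls block until the motion is done:
- bot.move_ptp(position, orientation): joint-space move of the TCP to a pose.
- bot.line_to(position, velocity=150, ori=None): straight line of the TCP; ori=None keeps the orientation; velocity is the mean speed in mm/s.
- bot.move_joints(angles): joint-space move.
- bot.move_gripper(opening, force=None): finger opening in mm; force is the grip in N (None keeps the last); returns when the fingers have stopped.
- bot.pause(seconds).
- bot.solve_ik(position, orientation): joint angles nearest the present ones, or None.
- bot.read_state(): the state.
- bot.camera(name): name is "side" or "top"; returns the picture (480x640x3 uint8, red, green, blue); there is no depth.
- bot.get_calibration(name): a dict with "fx", "fy", "cx", "cy" (pixels), "distortion" ([k1, k2, p1, p2, k3] as OpenCV has them; the pictures are not rectified), "view" (4x4, takes a point from world to camera coordinates). Camera axes: x right, y up, looking along -z (the intrinsics and any distortion apply to the point x, -y, -z); pixel columns grow to the right and rows downward; lengths in mm; the calibration is good to about 2 mm. A picture is of the moment at which its call begins. get_calibration takes no time and is no camera call.
A pose or a line that the arm cannot do raises bot.Unreachable and nothing moves.
- bot.close_job(): hands the job in; it is judged then, once.
The state is a dict: "t": time; "joint_pos": joint angles; "qvel": joint speeds; "tau": joint torques, N m; "tcp_pos": TCP position; "eef_rot": TCP orientation; "contact_force": force on the tool from outside, world axes, zero at the start; "moment": the same for the moment, N m; "width": finger opening in mm; "finger_force": force on a finger pad.
Only numpy, scipy, OpenCV 4.12 (cv2) and the standard library are available. Lean on these libraries where they do the work, as an engineer would, in place of code of your own. Each camera call takes 0.05 s, during which the arm holds its last target. There are 200 camera calls.

## Task

I am about to pack the three steel test blocks into their aluminium case: line them up on the grey mat in an even row, one lying flat and square inside each of the three white outlines, any block in any outline. Then raise the case's lid with the gripper and hold it open at 60 degrees from shut for me; it falls shut if let go, so finish while still holding it there, without letting go. Leave the oil bottle, the loupe and the screwdriver where they are.

Things in the scene. Friction and masses are not known exactly. Their poses are not given: they have to be found in the camera images.
- block_1: a flat polished steel hardness test block, 50 mm long (its x) by 30 mm wide (its y) by 15 mm high, 0.14 to 0.21 kg, loose on the mat; origin at the centre of its underside. The three blocks are alike
- block_2: a flat polished steel hardness test block, 50 mm long (its x) by 30 mm wide (its y) by 15 mm high, 0.14 to 0.21 kg, loose on the mat; origin at the centre of its underside. The three blocks are alike
- block_3: a flat polished steel hardness test block, 50 mm long (its x) by 30 mm wide (its y) by 15 mm high, 0.14 to 0.21 kg, loose on the mat; origin at the centre of its underside. The three blocks are alike
- mat: grey mat fixed to the bench, 240 by 240 by 2 mm thick; origin at the centre of its underside. The three outlines lie in a row along its y through its middle, 60 mm apart
- slot_left (a point): the centre of the left (mat +y) outline on the mat's upper face: a thin white line, clear inside 54 mm (x) by 34 mm (y), just round a block; x along a block's length, y along the row
- slot_mid (a point): the centre of the middle outline on the mat's upper face: a thin white line, clear inside 54 mm (x) by 34 mm (y), just round a block; x along a block's length, y along the row
- slot_right (a point): the centre of the right (mat -y) outline on the mat's upper face: a thin white line, clear inside 54 mm (x) by 34 mm (y), just round a block; x along a block's length, y along the row
- case: aluminium instrument case fixed to the bench, 160 mm (x) by 220 mm (y) by 60 mm high without the lid, foam inside; origin at the centre of its underside; its front faces its own -x. The lid is an 8 mm plate of the same outline on top, 0.2 to 0.4 kg, hinged along the far (+x) upper edge
- lid_handle (a point): middle of the grip bar of the steel handle on the lid: a round bar 11 mm thick, 100 mm long along the case's y, 35 mm above the lid's upper face, 30 mm behind the lid's front edge, with a leg to the lid at each end; it moves with the lid: from the hinge it lies 130 mm towards the front and 43 mm up when the lid is shut
- lid_hinge (a point): middle of the lid's hinge line, which runs along the case's y at the upper far edge (60 mm above the bench)
- lid (a joint): opening angle of the lid in rad: 0 shut (level), 1.047 is 60 degrees, stop at 1.4; it swings up and back about the hinge and falls shut from any angle when let go
- oil_bottle: closed white plastic bottle, 48 mm across, 110 mm high, origin at the centre of its underside; leave alone
- loupe: aluminium loupe, 40 mm across, 36 mm high, origin at the centre of its underside; leave alone
- screwdriver: screwdriver lying on the bench, brown wooden handle, about 200 mm long along its x, 26 mm high, origin below its middle; leave alone
There are look-alikes about, which are no part of the job. Leave any green look-alike of the block_2 alone.

How it is judged (in metres and radians):
On the way:
1. a block lies flat and square in each of the three outlines (((horizontal distance between block_1 and slot_left below 0.006 m and angle between the x axis of block_1 and the x axis of slot_left, either way round below 0.12 rad and z of block_1 in the frame of slot_left below 0.004 m) or (horizontal distance between block_2 and slot_left below 0.006 m and angle between the x axis of block_2 and the x axis of slot_left, either way round below 0.12 rad and z of block_2 in the frame of slot_left below 0.004 m) or (horizontal distance between block_3 and slot_left below 0.006 m and angle between the x axis of block_3 and the x axis of slot_left, either way round below 0.12 rad and z of block_3 in the frame of slot_left below 0.004 m)) and ((horizontal distance between block_1 and slot_mid below 0.006 m and angle between the x axis of block_1 and the x axis of slot_mid, either way round below 0.12 rad and z of block_1 in the frame of slot_mid below 0.004 m) or (horizontal distance between block_2 and slot_mid below 0.006 m and angle between the x axis of block_2 and the x axis of slot_mid, either way round below 0.12 rad and z of block_2 in the frame of slot_mid below 0.004 m) or (horizontal distance between block_3 and slot_mid below 0.006 m and angle between the x axis of block_3 and the x axis of slot_mid, either way round below 0.12 rad and z of block_3 in the frame of slot_mid below 0.004 m)) and ((horizontal distance between block_1 and slot_right below 0.006 m and angle between the x axis of block_1 and the x axis of slot_right, either way round below 0.12 rad and z of block_1 in the frame of slot_right below 0.004 m) or (horizontal distance between block_2 and slot_right below 0.006 m and angle between the x axis of block_2 and the x axis of slot_right, either way round below 0.12 rad and z of block_2 in the frame of slot_right below 0.004 m) or (horizontal distance between block_3 and slot_right below 0.006 m and angle between the x axis of block_3 and the x axis of slot_right, either way round below 0.12 rad and z of block_3 in the frame of slot_right below 0.004 m))), for 0.2 s.
At the end, for the whole second after the job is handed in: each outline still has a block within 6 mm of its centre, turned less than 0.12 rad from it and lying flat; the lid stands still at 60 degrees, within 5 degrees, held by the fingers (more than 0.4 N of contact) (all of step 1 and value of joint lid between 0.96 and 1.134 rad and velocity of joint lid between -0.1 and 0.1 rad/s and contact force between the fingers and case above 0.4 N); the arm keeps its last pose, push and grip.
It fails at once if the oil bottle, loupe or screwdriver is moved more than 30 mm or the bottle tipped over (distance of any of oil_bottle, loupe, screwdriver from where it was at the start of the episode above 0.03 m or angle between oil_bottle's own z axis and vertical above 0.5 rad).
It also fails if it takes over 64 s, if anything falls off the work surface, if the arm or the gripper's body presses on something with over 40 N, if the wrist force passes 120 N, or if a joint passes its speed limit or range.

## Working session

There is one attempt and no reset: what is moved stays moved. The work goes in short steps, each a Python script; the robot and the scene stay as the last script left them, time stands still between calls to the robot, and variables do not carry over. Pictures are saved under pics/ and viewed, at most 10 in all, crops included, and the job is handed in when it is done.

```bash
mkdir -p pics; ls
python3 - <<'E'
from plant import bot
import cv2,numpy as np
np.set_printoptions(precision=4,suppress=True)
for n in("top","side"):
    cv2.imwrite(f"pics/{n}0.png",bot.camera(n)[:,:,::-1]); c=bot.get_calibration(n)
    print({k:(np.array(v) if k=='view' else v) for k,v in c.items()})
print(bot.read_state())
E
```

```text
pics
{'fx': 595.1387937308832, 'fy': 595.1387937308832, 'cx': 315.11510699546636, 'cy': 245.68012537926523, 'distortion': array([-0.1315,  0.    ,  0.    ,  0.    ,  0.    ]), 'view': array([[    0.0438,    -0.999 ,     0.0052,   -31.1899],
       [    0.9783,     0.0439,     0.2024,  -635.7926],
       [   -0.2024,    -0.0038,     0.9793, -1699.3049],
       [    0.    ,     0.    ,     0.    ,     1.    ]])}
{'fx': 511.34050081846254, 'fy': 511.34050081846254, 'cx': 322.80133744283347, 'cy': 233.79536309355595, 'distortion': array([-0.0281,  0.    ,  0.    ,  0.    ,  0.    ]), 'view': array([[  -0.6584,   -0.7525,    0.0152,  420.17  ],
       [   0.4415,   -0.3698,    0.8175, -337.4017],
       [  -0.6095,    0.5449,    0.5758, -953.7482],
       [   0.    ,    0.    ,    0.    ,    1.    ]])}
{'t': 0.1, 'joint_pos': array([-0.9629,  0.3593,  0.0111, -0.0003, -1.2241, -0.2881]), 'qvel': array([-0.0007, -0.0007,  0.0026,  0.0006, -0.0009, -0.0016]), 'tau': array([ -0.0002, -58.4161,  29.3754,   7.0156,   0.0102,  -0.0001]), 'tcp_pos': array([ 212.0322, -640.3532,  225.7074]), 'eef_rot': array([-0.1592,  0.9873,  0.0007, -0.0002]), 'contact_force': array([ 0.009 , -0.7159,  0.4335]), 'moment': array([ 0.0226, -0.0356,  0.0134]), 'finger_force': 0.0, 'width': 87.397788156111}
```

View pics/top0.png

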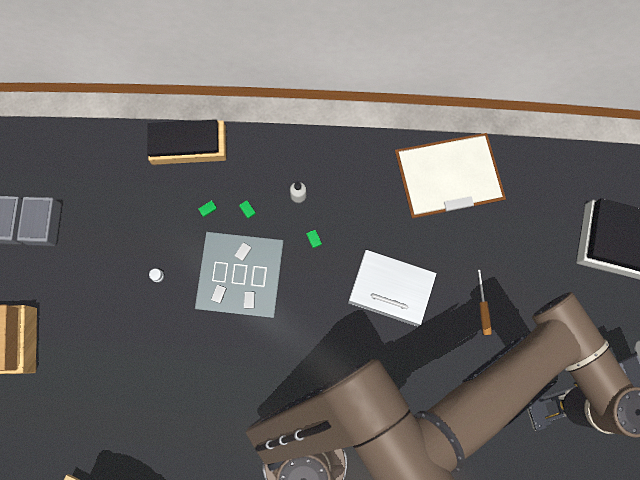

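View pics/side0.png

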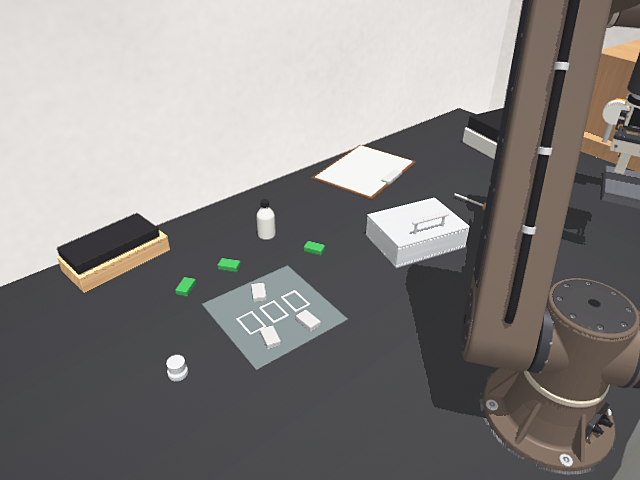

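Candidates in the top view are three pale blocks on the mat at (243,251), (218,294) and (249,300), and three green look-alikes off the mat at (207,208), (247,209) and (314,239). The outlines are at (219,271), (239,274) and (259,276). The case lid is around (392,287), with its handle at (389,300). I choose the three pale blocks, and I'll measure them and check a close crop.

```bash
cat > h.py <<'E'
import cv2,numpy as np
from plant import bot
np.set_printoptions(precision=3,suppress=True)
def cast(n,uv,z):
    c=bot.get_calibration(n);K=np.array([[c['fx'],0,c['cx']],[0,c['fy'],c['cy']],[0,0,1]])
    p=cv2.undistortPoints(np.float64(uv).reshape(-1,1,2),K,np.array(c['distortion'])).reshape(-1,2)
    V=np.array(c['view']);R,t=V[:3,:3],V[:3,3];o=-R.T@t
    d=np.c_[p[:,0],-p[:,1],-np.ones(len(p))]@R
    return (o+d*((z-o[2])/d[:,2])[:,None])[:,:2]
def crop(n,x0,y0,w,h,s=5,img=None):
    im=bot.camera(n) if img is None else img
    return cv2.resize(im[y0:y0+h,x0:x0+w],None,fx=s,fy=s,interpolation=cv2.INTER_CUBIC)
def unscale(p,x0,y0,s=5): return (np.float64(p)+.5)/s-.5+[x0,y0]
def measure(n,box,thr,s=5,z=17.):
    """white blobs on the mat: solid ones are blocks (top face plane z), hollow ones outlines (z=2)"""
    x0,y0,w,h=box; im=crop(n,*box,s)
    m=(im.min(2)>thr).astype(np.uint8)
    cs,hi=cv2.findContours(m,cv2.RETR_CCOMP,cv2.CHAIN_APPROX_NONE); out=[]
    for i,c in enumerate(cs):
        a=cv2.contourArea(c)
        if a<40*s*s: continue
        hole=hi[0][i][3]>=0
        hasch=any(hi[0][j][3]==i and cv2.contourArea(cs[j])>40*s*s for j in range(len(cs)))
        if hasch: continue
        P=cast(n,unscale(c.reshape(-1,2),x0,y0,s),2. if hole else z).astype(np.float32)
        M=cv2.moments(P.reshape(-1,1,2)); ctr=np.array([M['m10'],M['m01']])/M['m00']
        r=cv2.minAreaRect(P);b=cv2.boxPoints(r);e1,e2=b[1]-b[0],b[2]-b[1]
        e=e1 if np.linalg.norm(e1)>np.linalg.norm(e2) else e2
        yaw=np.arctan2(e[1],e[0]); yaw=(yaw+np.pi/2)%np.pi-np.pi/2
        out.append(('slot' if hole else 'blk',ctr,np.array(r[0]),np.sort(r[1]),yaw))
    return out,im
E
python3 - <<'E'
from h import *
B={'top':(195,228,95,95),'side':(200,262,150,110)}
ims=[]
for n,thr in(('top',185),('side',185)):
    o,im=measure(n,B[n],thr); ims.append(cv2.resize(im,(395,395)))
    print(n)
    for r in o: print(*r)
im=cv2.imread('pics/top0.png')
m=(im[235:345,335:450].min(2)>170).astype(np.uint8)
cs,_=cv2.findContours(m,0,1);c=max(cs,key=cv2.contourArea).reshape(-1,2)+[335,235]
P=cast('top',c,68.).astype(np.float32);print('lid',cv2.minAreaRect(P),cv2.boxPoints(cv2.minAreaRect(P)))
lc=cv2.resize(im[235:345,335:450],None,fx=4,fy=4,interpolation=cv2.INTER_CUBIC)[:,:,::-1]
lc=cv2.resize(lc,(395,378))
ca=np.zeros((395,790,3),np.uint8);ca[:,:395]=ims[0];ca[:378,395:]=lc
cv2.imwrite('pics/c1.png',ca[:,:,::-1])
print('greys',[im[y,x] for x,y in((243,251),(218,294),(249,300),(360,270),(360,303),(400,310),(210,260))])
E
```

```text
top
blk [472.46  189.485] [472.97  190.103] [30.225 47.599] 0.046464324
blk [486.658 282.939] [486.944 282.85 ] [29.95  50.649] -0.31947708
slot [547.987 165.701] [547.844 165.772] [32.669 53.603] -0.07671654
slot [551.854 225.659] [551.899 225.519] [33.301 53.717] -0.071198225
slot [555.688 285.335] [555.432 285.249] [34.377 53.618] -0.076081514
blk [619.676 218.021] [619.816 217.989] [30.164 50.108] -0.5204104
side
slot [554.821 285.913] [554.733 285.952] [32.433 53.261] -0.058268905
blk [470.905 190.772] [470.748 190.887] [31.099 52.701] 0.018932581
slot [551.29  225.791] [551.16  225.909] [32.343 51.882] -0.052051544
slot [547.263 166.03 ] [547.68  165.716] [32.384 52.521] -0.06666744
blk [617.081 220.202] [616.652 220.283] [31.531 56.325] -0.5185267
lid ((524.1331176757812, -235.3002166748047), (219.9212646484375, 159.01248168945312), 73.74028778076172) [[ 417.019 -318.602]
 [ 569.671 -363.124]
 [ 631.247 -151.999]
 [ 478.595 -107.477]]
greys [array([224, 226, 226], dtype=uint8), array([226, 227, 227], dtype=uint8), array([226, 226, 227], dtype=uint8), array([255, 254, 251], dtype=uint8), array([255, 255, 251], dtype=uint8), array([248, 246, 243], dtype=uint8), array([164, 163, 152], dtype=uint8)]
```

View pics/c1.png

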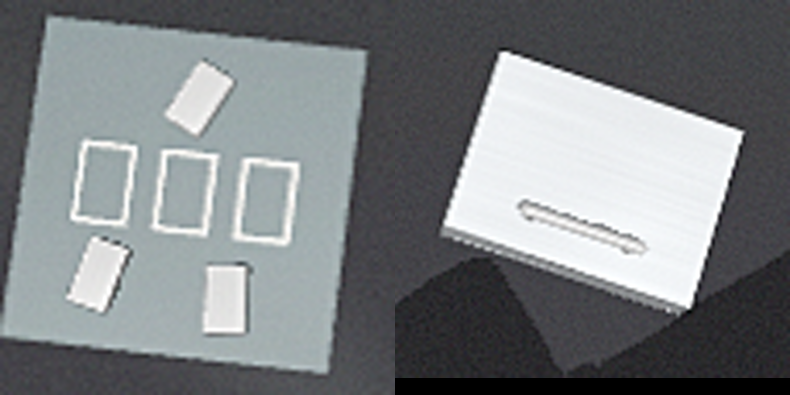

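The crop shows three solid grey-white blocks on the mat and three hollow outlines. The lid has its handle near its front edge. The measured sizes (30×50, 33×54 and 60 mm pitch, 220×159) match the given ones, so I'll act on them, starting with one block.

```bash
cat >> h.py <<'E'
from scipy.spatial.transform import Rotation as Ro
def quat(z,y):
    z=np.array(z,float);z/=np.linalg.norm(z);y=np.array(y,float);y/=np.linalg.norm(y)
    return Ro.from_matrix(np.c_[np.cross(y,z),y,z]).as_quat()
def best(p,z,y):
    """of the two half-turn grasps, the nearer in joint space (keeping joint 6 off its ends)"""
    q0=bot.read_state()['joint_pos'];c=[]
    for s in(1,-1):
        q=quat(z,s*np.array(y));j=bot.solve_ik(list(p),q.tolist())
        if j is not None: c.append((np.abs(np.array(j)-q0).max()+(5 if abs(j[5])>2.6 else 0),q.tolist(),np.array(j)))
    if not c: return None
    return min(c,key=lambda k:k[0])[1:]
def down(yaw): return [0,0,-1],[-np.sin(yaw),np.cos(yaw),0]
ZG,ZT=5.,70.
def move_block(p,yaw,s,syaw,first=False):
    q,_=best([*p,ZT],*down(yaw)); bot.move_ptp([*p,ZT],q)
    bot.move_gripper(46,30) if first else bot.move_gripper(44,30)
    bot.line_to([*p,ZG],150); bot.move_gripper(20,30)
    w=bot.read_state(); print('grip',w['width'],w['finger_force'],w['tcp_pos'],w['t'])
    bot.line_to([*p,ZT],200)
    q,_=best([*s,ZT],*down(syaw)); bot.line_to([*s,ZT],200,q)
    bot.line_to([*s,ZG+.3],100); bot.move_gripper(37,30); print(bot.read_state()['tcp_pos'])
    bot.line_to([*s,ZT],200); print('t',bot.read_state()['t'])
E
python3 - <<'E'
from h import *
print('handle cast',cast('top',[[389.4,301.3]],108))
for a in(0,30,45,60):
    ax=np.array([np.cos(-.2838),np.sin(-.2838),0]);r=np.radians(a)
    z=-np.sin(r)*ax-np.array([0,0,np.cos(r)])
    y=np.cos(r)*ax-np.array([0,0,np.sin(r)])
    p=np.array([600.5,-257.6,60])-27.8*ax+[0,0,134.1]+19*z
    print(a,best(p,z,y))
move_block([472.2,189.8],.03,[547.6,165.9],-.065,True)
E
```

```text
handle cast [[ 475.619 -221.522]]
0 ([-0.5999976436807286, 0.8000017672340315, 0.0, -0.0], array([-0.099,  0.315, -0.174,  0.   , -1.082, -0.185]))
30 ([-0.5795532197438018, 0.7727423680482467, 0.20705569347584107, -0.15529081720120863], array([-0.142,  0.629,  0.259, -0.071, -1.72 , -0.133]))
45 ([-0.5543255425516251, 0.7391052587203801, 0.30614742218325675, -0.2296091576947073], array([-0.155,  0.79 ,  0.446, -0.1  , -2.006, -0.134]))
60 ([-0.5196132016383147, 0.6928218534971167, 0.4000008836170157, -0.29999882184036425], array([-0.164,  0.943,  0.605, -0.136, -2.272, -0.148]))
grip 29.95400563138831 29.963851869106293 [472.449 190.024   5.455] 5.1833
[547.717 165.927   5.403]
t 7.8917
```

Run:
```python
from h import *
move_block([619.0,218.7],-.52,[551.6,225.7],-.065)
move_block([486.7,282.9],-.32,[555.3,285.5],-.065)
# move off over to the case, then look
hinge=np.array([600.5,-257.6,60]);ax=np.array([np.cos(-.2838),np.sin(-.2838),0])
p=hinge-130*ax+[0,0,43+100]
bot.line_to([555,285,180],300)
q,_=best(p,[0,0,-1],ax);bot.move_ptp(p.tolist(),q);bot.move_gripper(60)
print(bot.read_state()['t'])
im=bot.camera('top');cv2.imwrite('pics/t2.png',im[:,:,::-1])
box=(195,228,95,95)
m=crop('top',*box,6,im);cv2.imwrite('pics/c2.png',m[:,:,::-1])
for n,b,t in(('top',box,210),('side',(200,262,150,110),210)):
    print(n); o,_=measure(n,b,t)
    for r in o: print(*r)
```

```text
grip 29.568661678941368 30.000300407409668 [619.183 218.776   5.354] 9.8
[551.746 225.804   5.384]
t 12.575
grip 29.340142992980095 29.863474667072296 [486.908 283.066   5.433] 14.45
[555.459 285.578   5.45 ]
t 17.1083
20.125
top
slot [540.168 157.297] [542.405 154.918] [29.494 62.386] -0.57591397
slot [542.423 219.   ] [551.594 224.984] [35.87  55.632] -0.09540427
slot [547.566 277.119] [549.452 275.474] [30.893 62.838] -0.6039597
side
blk [534.109 303.737] [542.261 293.902] [41.36  61.008] -0.06236911
blk [553.117 286.509] [553.207 286.537] [29.471 50.654] -0.03965676
blk [528.563 244.037] [538.682 234.874] [41.056 62.617] -0.041294098
blk [550.688 226.184] [550.897 226.217] [29.63  51.354] -0.06387794
blk [525.668 186.097] [534.918 175.575] [42.126 62.027] -0.074073434
blk [546.399 166.865] [546.492 167.165] [30.418 51.211] -0.06443775
```

View pics/c2.png

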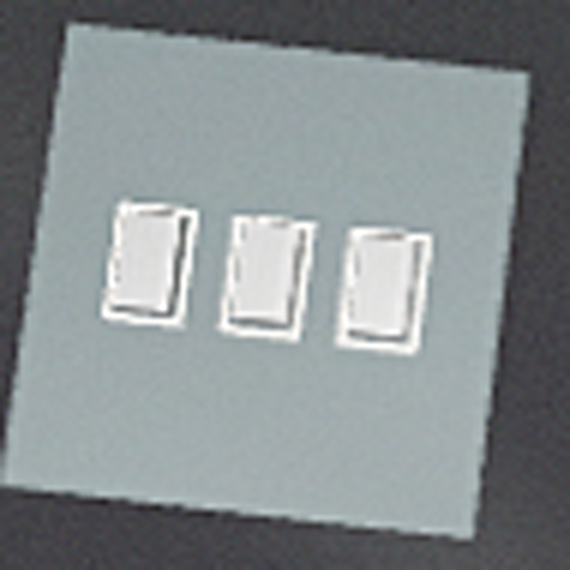

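The crop shows a block inside each outline, at about (150,260), (265,272) and (383,288) in crop pixels. In the side view they are within about 2 mm and 0.03 rad of the outlines, so nothing needs mending. Next I'll grasp the handle.

```bash
cat >> h.py <<'E'
HINGE=np.array([600.5,-257.6,60]);AX=np.array([np.cos(-.2838),np.sin(-.2838),0]);UP=np.array([0,0,1.])
def lidpose(a,off=0.,sgn=1):
    r=np.radians(a);c,s=np.cos(r),np.sin(r)
    ex,ez=c*AX-s*UP,s*AX+c*UP      # case axes turned with the lid
    return HINGE-(130+off)*ex+43*ez-19*ez, quat(-ez,sgn*ex)
E
python3 - <<'E'
from h import *
R=Ro.from_quat(bot.read_state()['eef_rot']).as_matrix();sg=int(np.sign(R[:,1]@AX));print(sg)
p,q=lidpose(0,0,sg)
bot.line_to(p.tolist(),80,q.tolist());bot.move_gripper(5,25)
s=bot.read_state();print(s['width'],s['finger_force'],s['contact_force'],s['tcp_pos'],p,s['t'])
for a in(3,6):
    p,q=lidpose(a,0,sg);bot.line_to(p.tolist(),40,q.tolist());s=bot.read_state();print(a,s['contact_force'],s['moment'],s['width'])
E
```

```text
-1
10.206333801331304 25.00003069639206 [-0.146  0.087  0.646] [ 475.575 -221.196   83.98 ] [ 475.7   -221.199   84.   ] 22.7667
3 [-0.473  1.019 -2.4  ] [ 0.162  0.111 -0.049] 9.987512748421512
6 [-0.928  1.029 -1.889] [ 0.174  0.131 -0.036] 10.215513474476774
```

Gripped on the bar (about 10–11 mm) with low forces and the lid's weight showing. Continuing the arc.

Run:
```python
from h import *
for a in range(12,61,6):
    p,q=lidpose(a,0,-1);bot.line_to(p.tolist(),60,q.tolist());s=bot.read_state();print(a,s['contact_force'],s['width'],s['t'])
    if np.linalg.norm(s['contact_force'])>25: print('stop');break
bot.pause(.5);s=bot.read_state();print(s['tcp_pos'],p,s['finger_force'],s['t'])
t=bot.camera('top');d=bot.camera('side')
cv2.imwrite('pics/c3.png',np.hstack([crop('top',190,180,260,160,1.5,t),crop('side',190,110,260,160,1.5,d)])[:,:,::-1])
o,_=measure('side',(200,262,150,110),210)
for r in o: print(*r)
```

```text
12 [-1.973  0.631 -1.023] 10.23692197641956 23.8
18 [-3.437  1.166 -0.116] 10.165629734673235 24.1833
24 [-4.421  2.2    2.007] 10.657860918560043 24.5667
30 [-4.801  2.538  3.054] 9.920611276327264 24.95
36 [-4.501  3.833  4.656] 10.157844960472055 25.3333
42 [-4.499  3.19   5.291] 10.186027380461399 25.7167
48 [-3.638  3.456  6.985] 9.965861612281103 26.1
54 [-2.957  3.079  6.91 ] 10.082915258443927 26.4833
60 [-2.386  1.836  7.789] 10.070809002304744 26.8667
[ 557.824 -245.072  184.947] [ 558.053 -245.219  184.583] 25.000017285346985 27.3667
blk [534.081 303.715] [542.26  293.889] [41.385 61.008] -0.06236911
blk [553.109 286.504] [553.207 286.537] [29.471 50.654] -0.03965676
blk [528.555 244.069] [538.653 234.771] [41.43  62.367] -0.05175948
blk [550.676 226.184] [550.897 226.217] [29.63  51.354] -0.06387794
blk [525.681 186.092] [534.918 175.575] [42.126 62.028] -0.07406306
blk [546.398 166.88 ] [546.492 167.165] [30.418 51.211] -0.06443775
```

View pics/c3.png

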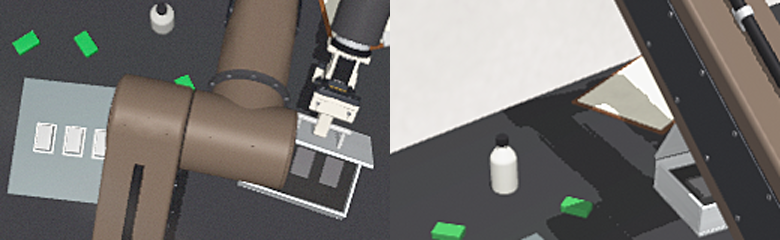

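The picture shows the case open, with its foam visible at about (325,165), and the fingers holding the handle at about (325,115). The blocks and bottle haven't moved. Handing in.

Run:
```python
from plant import bot
print(bot.close_job())
```

```text
the job is handed in; nothing more can be done
None
```

The job is handed in, though no verdict came back: a block lies inside each outline (about 2 mm off centre by camera), the gripper is holding the lid open at about 60° (from the arm's pose; the angle itself wasn't measured), and the arm was not sent near the bottle, loupe or screwdriver.

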